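Build up a bearing pack on the assembly mandrel

ROBOT

A 6-joint arm with a two-finger parallel gripper is mounted at the origin on the work surface. World frame = base frame: x ahead of the robot, y to its left, z up, the work surface at z = 0. Lengths are in m, angles in rad, forces in N, time in s.
With the tool pointing down it reaches from about 0.35 to 0.85 m from the base axis. Payload 8.1 kg.
Tool frame: the origin (TCP) lies on the mounting face of the last link; the fingertips stand 186 mm ahead of it and the grasp point (between the pads) lies 167 mm ahead of it (robot.finger_overhang is the distance from the TCP to the fingertips, in m); z points along the fingers, y is the line along which they close (so a half turn about z gives the same grasp; the last joint's range is limited). The gripper opens to 93 mm and grips with 3 to 60 N. Pads are 15 mm wide; open, the fingers measure 128 mm over their backs; the gripper's body (75 mm by 188 mm) begins 65 mm behind the grasp point.
Start: joints at [1.052, 0.13, 1.488, -0, 1.523, -0.085], TCP at [0.252, 0.544, 0.405] pointing down, gripper open.
Joint ranges: [-2.96, 2.96], [-0.89, 2.26], [0.02, 2.5], [-1.34, 4.48], [0, 2.73], [-2.66, 2.66]. Speed limits (rad/s): [2.39, 2.39, 2.79, 3.14, 3.14, 3.14].

INTERFACE

Orientations are given as a rotation vector (axis times angle).
In Python, from plant import readout, read_camera, get_calibration, job, robot gives the robot as it stands.
- The arm moves only by the shell command python3 -m handwheel 'ROWS' [FORCE]. ROWS is JSON, a list of rows, each a list of 5 numbers: the shift along the world's x, y, z in cm, then the turn about the world's z in rad, then the closure, from 0 (fully open) to 1 (shut). In form: [[tx, ty, tz, spin, gripper], ...]. A call has 1 to 10 rows; each row shifts and turns the commanded pose from where the row before left it; what a row does not reach is not made up. A row lasts 1/8 s, in which the tool goes at most 62.5 mm and 10.7 degrees, less where a joint would pass 70% of its speed; a pose out of reach is approached as far as the arm can. A call is refused whole if a number of a shift passes 6.25 or a number of a turn 0.188, either way. A call with a gripper value outside its range is refused whole. The fingers move at their own pace and stop on an object; FORCE is the grip in N (left out, the last holds). Time passes only in rows, so rows that do not move let the fingers close. It gives the time, the measured TCP pose, the force, the opening and the grip force at its end, in the units of the state.
- readout.read_state(): the state, without advancing time (a new reading comes with each control period).
- read_camera(name): name is "side" or "top"; returns the picture (480x640x3 uint8, red, green, blue); there is no depth.
- get_calibration(name): a dict with "fovy" (degrees; the focal length in pixels is half the picture's height over the tangent of half this angle, whatever the lens; pixels are square), "cx", "cy" (the principal point, pixels), "dist_coeffs" ([k1, k2, p1, p2, k3] as OpenCV has them; the pictures are not rectified), "pose" (4x4, takes a point from camera to world coordinates). Camera axes: x right, y down, z forward; pixel columns grow to the right and rows downward; lengths in m; the calibration is good to about 2 mm. A picture is of the moment at which its call begins. get_calibration takes no time and is no camera call.
- job.close_job(): hands the job in; it is judged then, once.
The state is a dict: "t": time; "q": joint angles; "dq": joint speeds; "joint_torque": joint torques, N m; "tool_pos": TCP position; "orientation": TCP orientation; "force": force on the tool from outside, world axes, zero at the start; "wrist_torque": the same for the moment, N m; "opening": finger opening in m; "gripper_force": force on a finger pad.
Only numpy, scipy, OpenCV 4.12 (cv2) and the standard library are available. Lean on these libraries where they do the work, as an engineer would, in place of code of your own. Each camera call takes 0.05 s, during which the arm holds its last target. There are 200 camera calls.

TASK

Build up the bearing pack on the upright pin of the mandrel stand: thread the square flange on first, right down onto the shoulder, then the ball bearing, then the plain spacer sleeve, and the hexagonal nut last, each lying flat on the one before. Lower each part all the way down before letting go rather than dropping it down the pin, and leave the tin, the blue bin and the screwdriver where they are.

Things in the scene. Friction and masses are not known exactly. Their poses are not given: they have to be found in the camera images.
- mandrel: Fixed steel stand, bolted down, place varies: round dark base plate 96 mm across and 10 mm thick, on it a round shoulder boss 40 mm across whose flat top is 20 mm above the table, and from its centre an upright pin 14 mm in diameter that reaches 83 mm above the table; the top 10 mm of the pin taper to 6 mm. Origin: centre of the base plate's underside, at table height, on the pin's axis; z up.
- flange: Square aluminium flange plate 60 x 60 mm, 12 mm thick, with a 24 mm round hole through its centre and four small dark bolt holes; loose, lying flat, about 110 g. Origin: centre of its underside; x and y axes square to its edges, z up through the hole.
- bearing: Ball bearing: bright steel ring 52 mm outer diameter, 24 mm bore, 15 mm high, with a black ring on its top face; loose, lying flat, about 170 g. Origin: centre of its underside, z along the bore, up.
- sleeve: Spacer sleeve: plain brass tube 36 mm outer diameter, 24 mm bore, 24 mm high; loose, standing on end, about 100 g. Origin: centre of its underside, z along the bore, up.
- nut: Hexagonal nut of dark steel, 42 mm across flats (48.5 mm across corners), 14 mm high, with a hexagonal opening 24 mm across its flats; loose, lying flat, about 90 g. Origin: centre of its underside; two of its six flats face its +y and -y, the rest follow every 60 degrees; z up through the opening.
- tin: Bystander: closed round tin 54 mm across and 22 mm high with a white lid, no hole; loose among the parts, 120 g. Origin: centre of its underside.
- bin: Bystander: empty open blue plastic bin 160 x 100 mm, 60 mm high, loose on the table to the robot's left. Origin: centre of its underside; x along its length.
- driver: Bystander: screwdriver with a yellow handle, lying on the table to the robot's right. Origin: on its underside; x along it towards the tip.
Things that resemble listed ones, but are neither listed nor needed, are in the scene too. Of the things like the mandrel, leave any that is red or turquoise; of the rest the larger one is meant.

How it is judged:
By the outcome, as a careful person would: the job done as asked, in the order asked, and still so for the second after the job is handed in, with the robot touching nothing.
It also fails if it takes over 106 s, if anything falls off the work surface, if the arm or the gripper's body presses on something with over 40 N, if the wrist force passes 120 N, or if a joint passes its speed limit or range.

## Working session

There is one attempt and no reset: what is moved stays moved. The work goes in short steps, Python scripts to look and compute and a shell command to move; the robot and the scene stay as the last step left them, time stands still between calls to the robot, and variables do not carry over. Pictures are saved under pics/ and viewed, at most 14 in all, crops included, and the job is handed in when it is done.

```bash
mkdir -p pics; ls; python3 - <<'E'
from plant import readout, read_camera, get_calibration, job, robot
import cv2
for n in("side","top"):
    cv2.imwrite(f"pics/{n}0.png",read_camera(n)[:,:,::-1]); print(n,get_calibration(n))
print(readout.read_state())
E
```

```text
pics
side {'fovy': 46.62958250296026, 'cx': 322.7888124224943, 'cy': 253.72501972466063, 'dist_coeffs': array([-0.01380628,  0.        ,  0.        ,  0.        ,  0.        ]), 'pose': array([[-0.99558851, -0.06754512,  0.06512431,  0.38892622],
       [-0.09162513,  0.55040606, -0.82985421,  1.27596416],
       [ 0.02020779, -0.83216034, -0.55416678,  0.86745865],
       [ 0.        ,  0.        ,  0.        ,  1.        ]])}
top {'fovy': 49.48837468145179, 'cx': 315.92345506904195, 'cy': 237.33291313250288, 'dist_coeffs': array([-0.12709671,  0.        ,  0.        ,  0.        ,  0.        ]), 'pose': array([[ 0.02708159, -0.99772221,  0.06178175,  0.37531792],
       [-0.9995609 , -0.02628438,  0.01368022, -0.00628353],
       [-0.01202517, -0.0621251 , -0.99799593,  1.31908613],
       [ 0.        ,  0.        ,  0.        ,  1.        ]])}
{'t': 0.1, 'q': array([ 1.05158909e+00,  1.31066397e-01,  1.48917191e+00, -1.81798146e-05,
        1.52299258e+00, -8.53837722e-02]), 'dq': array([ 2.61274558e-04, -1.00251534e-03, -9.63138360e-04, -4.72992704e-05,
        1.67784863e-03,  7.26448299e-04]), 'joint_torque': array([ 8.72398523e-04, -5.61334956e+01, -4.93104386e+01,  7.71606714e-02,
        2.87549745e-02, -9.13378608e-05]), 'tool_pos': array([0.25207689, 0.54425083, 0.40380275]), 'orientation': array([-6.76014295e-01, -3.06751490e+00,  2.46477552e-03]), 'force': array([ 0.35589067,  0.38765204, -0.21524136]), 'wrist_torque': array([ 0.00952443, -0.00326008, -0.07426165]), 'gripper_force': 0.0, 'opening': 0.09279833770360499}
```

View pics/top0.png

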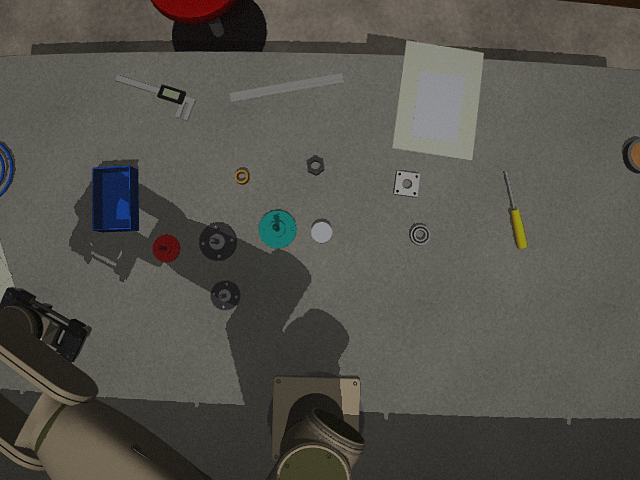

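View pics/side0.png

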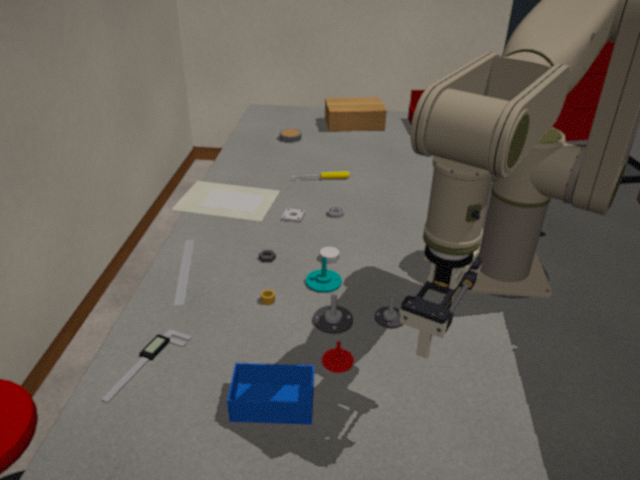

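The dark stands at top (217,241) and (225,295) are the candidates, with a red one at (166,248) and a turquoise one at (278,229), both excluded. The one at (217,241) looks larger. I'll enlarge both views to confirm.

```bash
cat > h.py <<'E'
import numpy as np, cv2
from plant import read_camera, get_calibration, readout
def ray(n,uv):
    c=get_calibration(n); f=240/np.tan(np.radians(c["fovy"]/2))
    K=np.array([[f,0,c["cx"]],[0,f,c["cy"]],[0,0,1]])
    p=cv2.undistortPoints(np.array([[uv]],float),K,c["dist_coeffs"])[0,0]
    T=c["pose"]; return T[:3,3],T[:3,:3]@np.r_[p,1]
def onz(n,uv,z):
    o,d=ray(n,uv); return o+d*(z-o[2])/d[2]
def tri(a,b):
    (o,d),(p,e)=ray("top",a),ray("side",b)
    s,t=np.linalg.lstsq(np.c_[d,-e],p-o,rcond=None)[0]
    A,B=o+s*d,p+t*e; return (A+B)/2,np.linalg.norm(A-B)
def proj(n,P):
    c=get_calibration(n); f=240/np.tan(np.radians(c["fovy"]/2))
    K=np.array([[f,0,c["cx"]],[0,f,c["cy"]],[0,0,1]]); T=np.linalg.inv(c["pose"])
    return cv2.projectPoints(np.atleast_2d(np.array(P,float)),cv2.Rodrigues(T[:3,:3])[0],T[:3,3],K,c["dist_coeffs"])[0][:,0]
def crop(src,x0,y0,x1,y1,k,out):
    im=src if isinstance(src,np.ndarray) else cv2.imread(src)
    cv2.imwrite(out,np.clip(1.6*cv2.resize(im[y0:y1,x0:x1],None,fx=k,fy=k,interpolation=cv2.INTER_CUBIC).astype(float),0,255).astype(np.uint8))
E
python3 - <<'E'
from h import *
crop("pics/top0.png",145,145,445,315,2.66,"pics/topc.png")
crop("pics/side0.png",245,195,425,375,3.3,"pics/sidec.png")
E
```

```text
(no output)
```

View pics/topc.png

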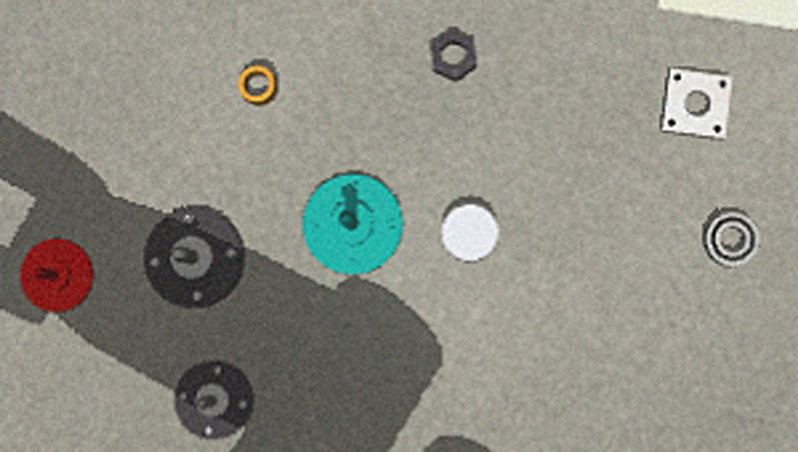

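View pics/sidec.png

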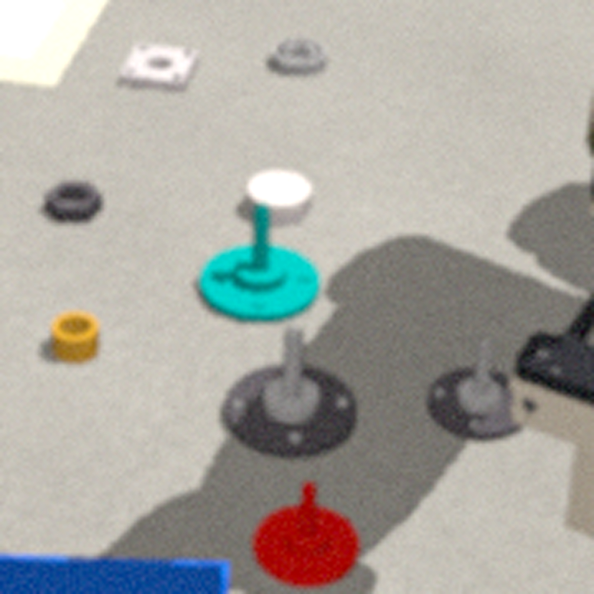

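The crops show the larger dark stand at top crop (194,256), which is full (217.8,241), about 38 px ≈ 95 mm across. That fits the 96 mm plate, and the other dark one is about 74 mm. Sleeve, nut, flange, bearing and tin are each single. Next I triangulate.

```bash
cat > m.py <<'E'
from h import *
T=lambda u,v:((u+.5)/2.66-.5+145,(v+.5)/2.66-.5+145)
S=lambda u,v:((u+.5)/3.3-.5+245,(v+.5)/3.3-.5+195)
for n,a,b,z in [("base",(194.5,257),(289.5,408),.01),("boss",(190,258),(291,393),.02),("pintip",(178,255),(293,327),.083),("sleeve",(257.5,84.5),(75,322),.024),
  ("nut",(453.5,53),(73,196),.014),("flange",(697.5,103),(159.5,63),.012),("bearing",(729.5,237),(298,51.5),.015),("tin",(470,233),(279.5,188),.022)]:
    P,e=tri(T(*a),S(*b)); print(n,(P*1000).round(1),"gap",(e*1000).round(1),"top@z",(onz("top",T(*a),z)*1000)[:2].round(1),"side@z",(onz("side",S(*b),z)*1000)[:2].round(1))
im=cv2.imread("pics/top0.png"); 
def blob(mask,at):
    c=cv2.findContours(mask.astype(np.uint8),cv2.RETR_EXTERNAL,cv2.CHAIN_APPROX_NONE)[0]
    c=[k for k in c if cv2.contourArea(k)>20]
    return min(c,key=lambda k:np.hypot(*(np.array(cv2.minAreaRect(k)[0])-at)))
k=blob(cv2.resize(im,None,fx=4,fy=4,interpolation=cv2.INTER_CUBIC).min(2)>135,np.array([407,183])*4)
r=cv2.minAreaRect(k); b=(cv2.boxPoints(r)+.5)/4-.5
q=np.array([onz("top",p,.012) for p in b])[:,:2]*1000; print("flange box",q.round(1),q.mean(0),[np.degrees(np.arctan2(*(q[i+1]-q[i])[::-1])).round(1) for i in(0,1)],np.linalg.norm(q[1]-q[0]),np.linalg.norm(q[2]-q[1]))
E
python3 m.py
```

```text
base [440.9 260.6   7.2] gap 2.2 top@z [439.7 260. ] side@z [441.9 263.9]
boss [439.7 261.8  22.3] gap 3.2 top@z [438.2 262.3] side@z [441.4 259. ]
pintip [439.7 260.8  80.9] gap 4.1 top@z [437.5 260.3] side@z [441.6 263.3]
sleeve [605.9 203.4  26.2] gap 3.4 top@z [604.5 203.6] side@z [608.2 200.3]
nut [641.6  18.6  14.1] gap 1.2 top@z [641.   18.5] side@z [642.3  18.3]
flange [ 600.5 -215.6   12.4] gap 2.2 top@z [ 599.5 -215.6] side@z [ 601.7 -216.5]
bearing [ 472.7 -247.1   16.5] gap 1.9 top@z [ 471.8 -247.4] side@z [ 473.8 -249.8]
tin [469.9  -1.8  22.6] gap 2.7 top@z [468.6  -1.8] side@z [471.3  -2.7]
flange box [[ 573.6 -182.5]
 [ 631.9 -189.4]
 [ 625.9 -248.5]
 [ 567.5 -241.4]] [ 599.73351862 -215.45066344] [np.float64(-6.7), np.float64(-95.8)] 58.764870711306884 59.434656439045725
```

Heights agree with the text (12.4/12, 16.5/15, 26/24, 14/14, pin tip 81/83), all within reach. I'll work out the nut's angle and move above the flange.

```bash
cat >> h.py <<'E'
def yaw():
    from scipy.spatial.transform import Rotation as R
    s=readout.read_state(); y=R.from_rotvec(s["orientation"]).as_matrix()[:,1]
    return np.degrees(np.arctan2(y[1],y[0]))
E
python3 - <<'E'
from h import *
im=cv2.imread("pics/top0.png"); b=cv2.resize(im,None,fx=4,fy=4,interpolation=cv2.INTER_CUBIC).max(2)
m=np.zeros_like(b); m[600:720,1200:1320]=b[600:720,1200:1320]<75
c=max(cv2.findContours(m,0,1)[0],key=cv2.contourArea)
P=np.array([onz("top",(p+.5)/4-.5,.014)[:2]*1000 for p in cv2.convexHull(c)[:,0].astype(float)])
A=np.radians(np.arange(0,60,2)); ctr=(P.max(0)+P.min(0))/2
def w(t):
    return [np.ptp(P@[np.cos(x),np.sin(x)]) for x in t+np.radians([0,60,120])]
W=[np.mean(w(a)) for a in A]; i=np.argmin(W); print("nut flat normal deg",np.degrees(A[i]),w(A[i]),max(W),ctr,"yaw",yaw())
E
python3 -m handwheel '[[2.2,-4.75,-0.6,0.16,0],[2.2,-4.75,-0.6,0.16,0],[2.2,-4.75,-0.6,0,0],[2.2,-4.75,-0.6,0,0],[2.2,-4.75,-0.6,0,0],[2.2,-4.75,-0.6,0,0],[2.2,-4.75,-0.6,0,0],[2.2,-4.75,-0.6,0,0]]' 30
python3 -m handwheel '[[2.2,-4.75,-0.6,0,0],[2.2,-4.75,-0.6,0,0],[2.2,-4.75,-0.6,0,0],[2.2,-4.75,-0.6,0,0],[2.2,-4.75,-0.6,0,0],[2.2,-4.75,-0.6,0,0],[2.2,-4.75,-0.6,0,0],[2.2,-4.75,-0.6,0,0],[0,0,0,0,0]]'
python3 -c "from h import *;print(yaw())"
```

```text
nut flat normal deg 38.0 [np.float64(48.807732240463906), np.float64(43.29148498348307), np.float64(49.73814321521343)] 52.11734398349682 [640.14476556  18.98767586] yaw 65.14380272702809
t: 1.1
tool_pos: [0.4284, 0.1628, 0.3563]
orientation: [-0.179, -3.136, -0.0]
force: [1.1, 0.1, -1.1]
opening: 0.0932
gripper_force: 0.0
t: 2.22
tool_pos: [0.6042, -0.2187, 0.3064]
orientation: [-0.184, -3.134, -0.001]
force: [0.4, -0.4, 0.3]
opening: 0.0928
gripper_force: 0.0
83.27905775270332
```

```bash
python3 -m handwheel '[[-0.37,0.31,-3,0.008,0],[0,0,-3,0,0],[0,0,-3,0,0],[0,0,-1.5,0,0],[0,0,0,0,0]]'; python3 -c "from h import *;print(yaw())"
```

```text
t: 2.85
tool_pos: [0.5998, -0.2117, 0.2026]
orientation: [-0.165, -3.135, -0.002]
force: [0.3, -0.7, 0.6]
opening: 0.0934
gripper_force: 0.0
83.9624789299644
```

```bash
python3 -m handwheel '[[0,-0.3,-0.7,0,0],[0,0,-0.7,0,0],[0,0,0,0,0],[0,0,0,0,0.6],[0,0,0,0,0.6],[0,0,0,0,0.6],[0,0,0,0,0.6]]' 30; python3 -c "
from h import *
cv2.imwrite('pics/s1.png',read_camera('side')[:,:,::-1]);crop('pics/s1.png',200,130,420,295,3.5,'pics/s1c.png')"
```

```text
t: 3.72
tool_pos: [0.6005, -0.2155, 0.1899]
orientation: [0.166, 3.137, -0.0]
force: [0.2, -0.4, -0.3]
opening: 0.0596
gripper_force: 30.0
```

View pics/s1c.png

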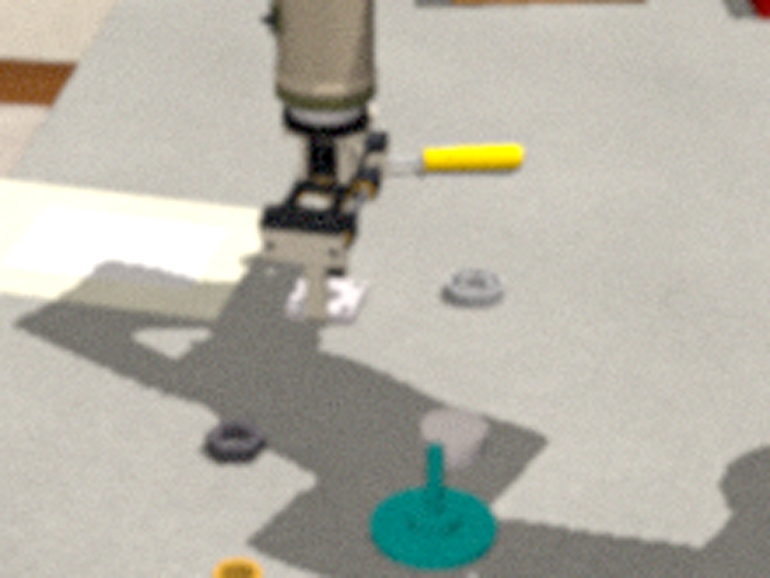

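The flange is gripped (59.6 mm opening, finger mid-edge). Lifting and carrying it above the pin.

```bash
python3 -m handwheel '[[0,0,2,0,0.6],[0,0,4,0,0.6],[0,0,5,0,0.6],[0,0,4,0,0.6]]'
python3 -m handwheel '[[-0.8,2.38,0,0,0.6],[-1.6,4.76,0,0,0.6],[-1.6,4.76,0,0,0.6],[-1.6,4.76,0,0,0.6],[-1.6,4.76,0,0,0.6],[-1.6,4.76,0,0,0.6],[-1.6,4.76,0,0,0.6],[-1.6,4.76,0,0,0.6],[-1.6,4.76,0,0,0.6],[-1.6,4.76,-1,0,0.6]]'
python3 -m handwheel '[[-0.8,2.38,-1,0,0.6],[0,0,0,0,0.6],[0,0,0,0,0.6]]'; python3 -c "
from h import *
t=read_camera('top')[:,:,::-1];s=read_camera('side')[:,:,::-1]
t=cv2.resize(np.ascontiguousarray(t[190:290,160:280]),(480,400),interpolation=2); s=cv2.resize(np.ascontiguousarray(s[230:350,290:380]),(300,400),interpolation=2)
cv2.imwrite('pics/p1.png',np.clip(1.8*np.hstack([t,s]).astype(float),0,255))"
```

```text
t: 4.28
tool_pos: [0.6006, -0.2155, 0.3437]
orientation: [0.166, 3.135, -0.002]
force: [0.6, -0.5, -0.6]
opening: 0.0597
gripper_force: 30.0
t: 5.52
tool_pos: [0.4481, 0.2384, 0.3323]
orientation: [0.166, 3.134, 0.003]
force: [1.0, -0.4, -0.8]
opening: 0.0598
gripper_force: 30.0
t: 5.9
tool_pos: [0.4408, 0.2602, 0.3208]
orientation: [0.166, 3.136, 0.0]
force: [-0.6, 0.4, -1.1]
opening: 0.0594
gripper_force: 30.0[ WARN:0@1.204] global loadsave.cpp:1063 imwrite_ Unsupported depth image for selected encoder is fallbacked to CV_8U.
```

View pics/p1.png

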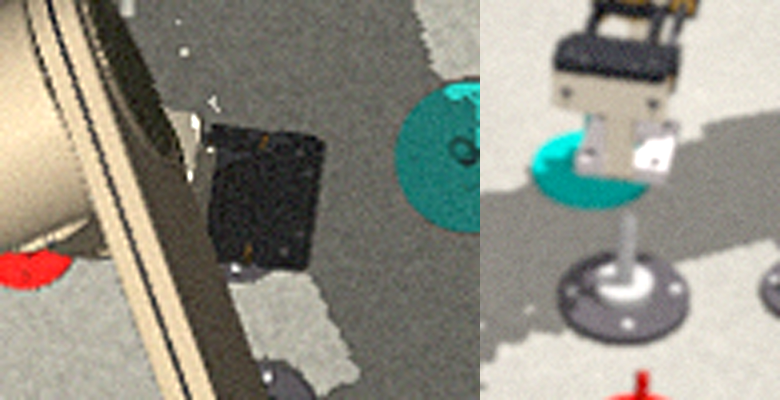

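Side view: the flange and finger hang at crop (628,150), straight above the pin tip at (628,215). Lowering in stages while watching the force.

```bash
python3 -m handwheel '[[0,0,-2,0,0.6],[0,0,-2,0,0.6],[0,0,-1,0,0.6],[0,0,-1,0,0.6],[0,0,0,0,0.6]]'; python3 -m handwheel '[[0,0,-1,0,0.6],[0,0,-1,0,0.6],[0,0,-1,0,0.6],[0,0,-0.7,0,0.6],[0,0,-0.6,0,0.6],[0,0,0,0,0.6]]'
```

```text
t: 6.62
tool_pos: [0.4404, 0.2603, 0.2593]
orientation: [-0.167, -3.136, 0.001]
force: [-0.1, 0.8, -1.4]
opening: 0.0595
gripper_force: 30.0
t: 7.38
tool_pos: [0.4403, 0.2605, 0.2162]
orientation: [-0.166, -3.136, 0.001]
force: [-0.2, -0.5, -1.2]
opening: 0.0595
gripper_force: 30.0
```

```bash
python3 -m handwheel '[[0,0,-0.3,0,0.6],[0,0,-0.2,0,0.6],[0,0,0,0,0.6]]'; python3 -m handwheel '[[0,0,-0.1,0,0.6],[0,0,0,0,0.6]]';python3 -m handwheel '[[0,0,-0.1,0,0.6],[0,0,0,0,0.6]]'
```

```text
t: 7.75
tool_pos: [0.4404, 0.2605, 0.2117]
orientation: [-0.166, -3.137, 0.0]
force: [-0.4, 0.1, -1.4]
opening: 0.0597
gripper_force: 30.0
t: 8.0
tool_pos: [0.4405, 0.2605, 0.2107]
orientation: [0.166, 3.137, -0.0]
force: [0.1, 0.3, -1.7]
opening: 0.0594
gripper_force: 30.0
t: 8.25
tool_pos: [0.4406, 0.2606, 0.2098]
orientation: [0.166, 3.137, 0.0]
force: [0.8, -0.7, 0.3]
opening: 0.0597
gripper_force: 30.0
```

```bash
python3 -m handwheel '[[0,0,-0.1,0,0.6],[0,0,0,0,0.6]]'; python3 -m handwheel '[[0,0,0,0,0.4],[0,0,0,0,0.2],[0,0,0,0,0],[0,0,0,0,0]]';  python3 -m handwheel '[[0,0,2,0,0],[0,0,4,0,0],[0,0,5,0,0],[0,0,2,0,0]]'
```

```text
t: 8.5
tool_pos: [0.4406, 0.2606, 0.2098]
orientation: [0.166, 3.137, -0.0]
force: [-4.3, -2.2, 11.0]
opening: 0.0595
gripper_force: 30.0
t: 9.0
tool_pos: [0.4404, 0.2605, 0.2086]
orientation: [-0.166, -3.137, 0.0]
force: [0.7, 0.2, 0.9]
opening: 0.0851
gripper_force: 0.0
t: 9.5
tool_pos: [0.4412, 0.2609, 0.3423]
orientation: [0.166, 3.133, 0.004]
force: [-0.5, 0.9, 0.1]
opening: 0.093
gripper_force: 0.0
```

The flange is down on the shoulder (contact force at z 0.2098, as predicted). Next the bearing.

```bash
python3 -m handwheel '[[0.15,-2.5,0,0,0],[0.32,-5.08,0,0,0],[0.32,-5.08,0,0,0],[0.32,-5.08,0,0,0],[0.32,-5.08,0,0,0],[0.32,-5.08,0,0,0],[0.32,-5.08,0,0,0],[0.32,-5.08,0,0,0],[0.32,-5.08,0,0,0],[0.32,-5.08,-2,0,0]]'; python3 -m handwheel '[[0.15,-2.58,-3,0,0],[0,0,-3,0,0],[0,0,-3,0,0],[0,0,-2,0,0],[0,0,0,0,0],[0,0,0,0,0]]'; python3 -c "
from h import *
cv2.imwrite('pics/t2.png',read_camera('top')[:,:,::-1]);cv2.imwrite('pics/s2.png',read_camera('side')[:,:,::-1])
a=cv2.imread('pics/t2.png');s=cv2.imread('pics/s2.png')
t=cv2.resize(a[195:295,165:265],(400,400),interpolation=2); s=cv2.resize(s[250:350,290:380],(360,400),interpolation=2)
cv2.imwrite('pics/p2.png',np.clip(1.5*np.hstack([t,s]).astype(float),0,255).astype(np.uint8))"
```

```text
t: 10.75
tool_pos: [0.4713, -0.2238, 0.3203]
orientation: [0.166, 3.134, -0.003]
force: [0.4, -0.5, 0.1]
opening: 0.0929
gripper_force: 0.0
t: 11.5
tool_pos: [0.4726, -0.2476, 0.2096]
orientation: [0.166, 3.136, -0.001]
force: [0.1, 0.4, 1.3]
opening: 0.093
gripper_force: 0.0
```

View pics/p2.png

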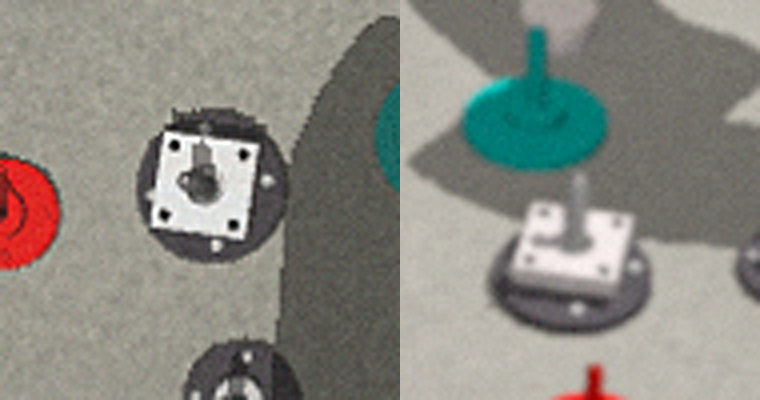

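The flange lies flat on the shoulder, centred on the stand (left (203,185), right (575,245)). Gripping the bearing and carrying it over.

```bash
python3 -m handwheel '[[0,0,-1,0,0],[0,0,-0.9,0,0],[0,0,0,0,0],[0,0,0,0,0.7],[0,0,0,0,0.7],[0,0,0,0,0.7],[0,0,0,0,0.7],[0,0,0,0,0.7]]' 40; python3 -m handwheel '[[0,0,2,0,0.7],[0,0,4,0,0.7],[0,0,5,0,0.7],[0,0,4,0,0.7],[0,0,0,0,0.7]]'
```

```text
t: 12.6
tool_pos: [0.4723, -0.2476, 0.1899]
orientation: [0.166, 3.137, -0.001]
force: [-0.6, -0.5, 0.5]
opening: 0.0505
gripper_force: 40.0
t: 13.22
tool_pos: [0.4733, -0.2481, 0.3438]
orientation: [0.166, 3.131, -0.006]
force: [0.5, 0.4, -2.7]
opening: 0.0506
gripper_force: 40.0
```

```bash
python3 -m handwheel '[[-0.15,2.5,0,0,0.7],[-0.32,5.08,0,0,0.7],[-0.32,5.08,0,0,0.7],[-0.32,5.08,0,0,0.7],[-0.32,5.08,0,0,0.7],[-0.32,5.08,0,0,0.7],[-0.32,5.08,0,0,0.7],[-0.32,5.08,0,0,0.7],[-0.32,5.08,0,0,0.7],[-0.32,5.08,0,0,0.7]]'; python3 -m handwheel '[[-0.15,2.58,0,0,0.7],[0,0,-1,0,0.7],[0,0,-1,0,0.7],[0,0,0,0,0.7]]'; python3 -c "
from h import *
cv2.imwrite('pics/s3.png',read_camera('side')[:,:,::-1])
crop('pics/s3.png',280,220,390,340,5,'pics/p3.png')"
```

```text
t: 14.48
tool_pos: [0.441, 0.2362, 0.3377]
orientation: [-0.166, -3.135, 0.002]
force: [1.0, -0.4, -2.6]
opening: 0.051
gripper_force: 40.0
t: 14.98
tool_pos: [0.44, 0.2592, 0.3175]
orientation: [-0.168, -3.134, 0.003]
force: [0.3, 0.5, -2.3]
opening: 0.0507
gripper_force: 40.0
```

View pics/p3.png

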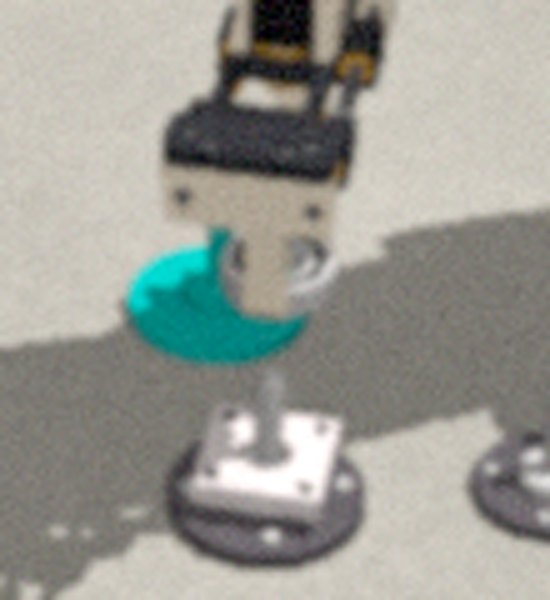

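```bash
python3 -c "
from h import *
crop('pics/s3.png',315,260,355,290,16,'pics/p3b.png')
print(proj('side',[[.4403,.2605,.13],[.4403,.2605,.145],[.4403,.2605,.083]]))"
```

```text
[[334.76855561 276.49116243]
 [334.98399241 271.06630003]
 [334.11147087 293.03179738]]
```

View pics/p3b.png

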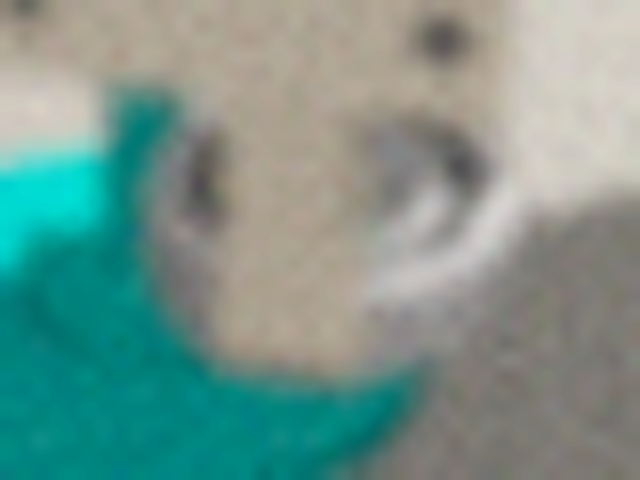

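The bearing hangs level, its top face centred at about full (335.8,272), within ~1.5 mm of the pin axis. Lowering with a small correction.

```bash
python3 -m handwheel '[[0.1,0.1,-2,0,0.7],[0,0,-2,0,0.7],[0,0,-1,0,0.7],[0,0,0,0,0.7]]'; python3 -m handwheel '[[0,0,-1,0,0.7],[0,0,-1,0,0.7],[0,0,-1,0,0.7],[0,0,0,0,0.7]]'; python3 -m handwheel '[[0,0,-0.8,0,0.7],[0,0,-0.4,0,0.7],[0,0,0,0,0.7]]'
```

```text
t: 15.52
tool_pos: [0.4414, 0.261, 0.2693]
orientation: [-0.167, -3.136, 0.001]
force: [0.5, -0.7, -2.2]
opening: 0.0503
gripper_force: 40.0
t: 16.02
tool_pos: [0.4409, 0.2613, 0.2384]
orientation: [-0.166, -3.135, 0.002]
force: [-0.1, -0.4, -2.1]
opening: 0.0501
gripper_force: 40.0
t: 16.4
tool_pos: [0.4413, 0.2614, 0.2273]
orientation: [-0.166, -3.136, 0.001]
force: [-0.0, 0.5, -2.4]
opening: 0.0502
gripper_force: 40.0
```

```bash
python3 -m handwheel '[[0,0,-0.3,0,0.7],[0,0,0,0,0.7]]'; python3 -m handwheel '[[0,0,-0.15,0,0.7],[0,0,0,0,0.7]]'; python3 -m handwheel '[[0,0,-0.1,0,0.7],[0,0,0,0,0.7]]'; python3 -m handwheel '[[0,0,-0.1,0,0.7],[0,0,0,0,0.7]]'
```

```text
t: 16.65
tool_pos: [0.4414, 0.2615, 0.2246]
orientation: [-0.166, -3.137, 0.0]
force: [-0.1, -0.5, -1.7]
opening: 0.0509
gripper_force: 40.0
t: 16.9
tool_pos: [0.4414, 0.2615, 0.2232]
orientation: [-0.166, -3.137, 0.0]
force: [-0.6, 0.4, -2.1]
opening: 0.0504
gripper_force: 40.0
t: 17.15
tool_pos: [0.4415, 0.2615, 0.2222]
orientation: [-0.166, -3.137, 0.0]
force: [-0.5, 0.4, -1.5]
opening: 0.0508
gripper_force: 40.0
t: 17.4
tool_pos: [0.4416, 0.2616, 0.2219]
orientation: [0.166, 3.137, -0.0]
force: [-2.9, -1.9, 5.2]
opening: 0.0505
gripper_force: 40.0
```

Contact exactly at the expected height. Releasing and going to the sleeve.

```bash
python3 -m handwheel '[[0,0,0,0,0.55],[0,0,0,0,0.3],[0,0,0,0,0],[0,0,0,0,0],[0,0,2,0,0],[0,0,4,0,0],[0,0,4,0,0],[0,0,2,0,0]]'; python3 -m handwheel '[[4.1,-1.45,0,0,0],[4.1,-1.45,0,0,0],[4.1,-1.45,-1,0,0],[4.15,-1.45,-3,0,0],[0,0,-4,0,0],[0,0,-4,0,0],[0,0,0,0,0],[0,0,0,0,0]]'; python3 -c "
from h import *
cv2.imwrite('pics/t4.png',read_camera('top')[:,:,::-1]);cv2.imwrite('pics/s4.png',read_camera('side')[:,:,::-1])
a=cv2.imread('pics/t4.png');s=cv2.imread('pics/s4.png')
t=cv2.resize(a[195:295,165:265],(400,400),interpolation=2); s=cv2.resize(s[250:350,290:380],(360,400),interpolation=2)
cv2.imwrite('pics/p4.png',np.clip(1.5*np.hstack([t,s]).astype(float),0,255).astype(np.uint8))"
```

```text
t: 18.4
tool_pos: [0.442, 0.2618, 0.344]
orientation: [0.166, 3.134, 0.003]
force: [0.3, 0.1, -0.3]
opening: 0.0926
gripper_force: 0.0
t: 19.4
tool_pos: [0.6065, 0.2038, 0.2228]
orientation: [0.166, 3.136, 0.001]
force: [-0.5, 0.4, 0.6]
opening: 0.0929
gripper_force: 0.0
```

View pics/p4.png

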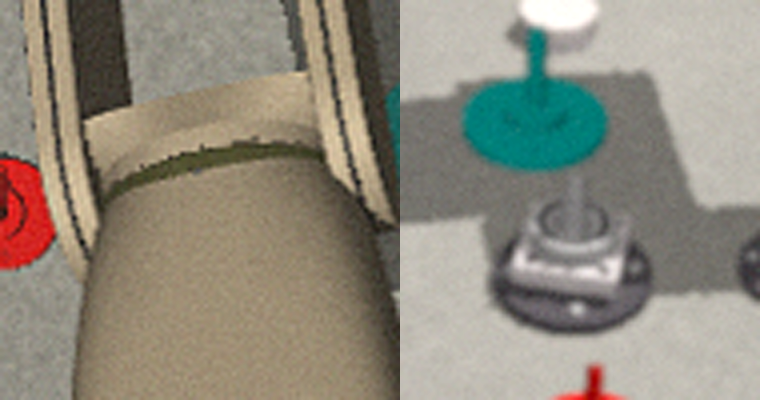

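The bearing sits flat on the flange around the pin (right half, (575,215)). Gripping the sleeve.

```bash
python3 -m handwheel '[[0,0,-1.5,0,0],[0,0,-1.6,0,0],[0,0,0,0,0],[0,0,0,0,0.85],[0,0,0,0,0.85],[0,0,0,0,0.85],[0,0,0,0,0.85],[0,0,0,0,0.85]]' 35; python3 -m handwheel '[[0,0,2,0,0.85],[0,0,4,0,0.85],[0,0,5,0,0.85],[0,0,4,0,0.85],[-3.3,1.15,1,0,0.85],[-3.3,1.15,1,0,0.85],[-3.3,1.15,0,0,0.85],[-3.3,1.15,0,0,0.85],[-3.3,1.15,0,0,0.85]]';python3 -m handwheel '[[0,0,-1,0,0.85],[0,0,0,0,0.85],[0,0,0,0,0.85]]'; python3 -c "
from h import *
cv2.imwrite('pics/s5.png',read_camera('side')[:,:,::-1])
crop('pics/s5.png',300,235,370,315,7,'pics/p5.png')
print(proj('side',[[.4403,.2605,.13],[.4403,.2605,.145],[.4403,.2605,.083]]))"
```

```text
t: 20.5
tool_pos: [0.606, 0.2035, 0.1904]
orientation: [0.166, 3.137, 0.0]
force: [0.6, 0.6, -0.2]
opening: 0.0477
gripper_force: 0.0
t: 21.62
tool_pos: [0.4399, 0.2613, 0.362]
orientation: [0.166, 3.135, 0.002]
force: [-0.2, 0.2, 0.3]
opening: 0.0143
gripper_force: 0.0
t: 22.0
tool_pos: [0.4417, 0.2607, 0.3506]
orientation: [0.167, 3.137, -0.0]
force: [0.1, 0.1, 1.3]
opening: 0.0139
gripper_force: 0.0
[[334.76855561 276.49116243]
 [334.98399241 271.06630003]
 [334.11147087 293.03179738]]
```

View pics/p5.png

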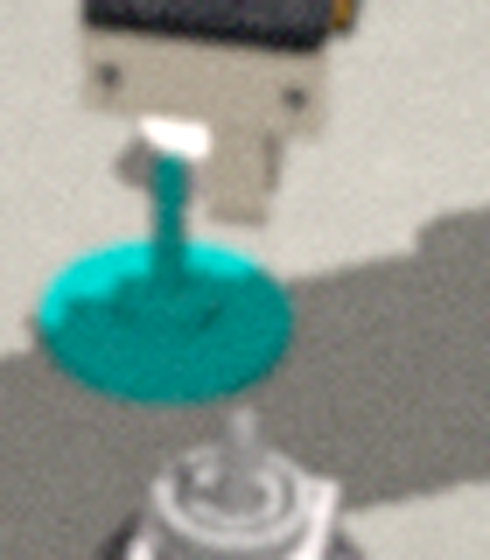

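The fingers had not yet closed when I lifted, so the gripper is empty and the sleeve stays where it stood. I'll find its place again by colour in both views, opening and moving aside first.

```bash
python3 -m handwheel '[[3,-1,0,0,0],[0,0,0,0,0],[0,0,0,0,0],[0,0,0,0,0],[0,0,0,0,0]]'; cat > sl.py <<'E'
from h import *
import sys
def cen(im,x0,y0,x1,y1):
    h=cv2.cvtColor(im,cv2.COLOR_BGR2HSV)[y0:y1,x0:x1]; m=((h[...,0]>10)&(h[...,0]<28)&(h[...,1]>130)&(h[...,2]>50)).astype(np.uint8)
    n,l,s,c=cv2.connectedComponentsWithStats(m); i=1+np.argmax(s[1:,4]); b=s[i]; return (b[0]+b[2]/2-.5+x0,b[1]+b[3]/2-.5+y0),b[2:5]
for a,b in (("pics/top0.png","pics/side0.png"),(None,None)):
    t=cv2.imread(a) if a else read_camera("top")[:,:,::-1].copy(); s=cv2.imread(b) if b else read_camera("side")[:,:,::-1].copy()
    if not a: cv2.imwrite("pics/t6.png",t);cv2.imwrite("pics/s6.png",s)
    for im,box in ((t,(225,160,260,190)),(s,(250,280,290,310))):
        try: print(cen(im,*box))
        except Exception as e: print("none",e)
E
python3 sl.py
```

```text
t: 22.68
tool_pos: [0.4706, 0.2512, 0.3503]
orientation: [-0.165, -3.137, 0.0]
force: [0.5, -0.1, -0.4]
opening: 0.0595
gripper_force: 0.0
((np.float64(241.0), np.float64(177.0)), array([15, 15, 96], dtype=int32))
((np.float64(267.0), np.float64(297.0)), array([ 13,  15, 166], dtype=int32))
((np.float64(241.5), np.float64(175.5)), array([14, 14, 79], dtype=int32))
((np.float64(267.0), np.float64(297.0)), array([ 13,  15, 174], dtype=int32))
```

The sleeve hasn't moved (side view identical). Going back, this time waiting for the grip.

```bash
python3 -m handwheel '[[4.5,-1.59,0,0,0],[4.5,-1.59,0,0,0],[4.5,-1.59,0,0,0],[0,0,-4,0,0],[0,0,-4,0,0],[0,0,-4,0,0],[0,0,-2,0,0],[0,0,-1,0,0],[0,0,-0.9,0,0],[0,0,0,0,0]]'; python3 -m handwheel '[[0,0,0,0,0.85],[0,0,0,0,0.85],[0,0,0,0,0.85],[0,0,0,0,0.85],[0,0,0,0,0.85],[0,0,0,0,0.85],[0,0,0,0,0.85],[0,0,0,0,0.85],[0,0,0,0,0.85]]' 35
```

```text
t: 24.02
tool_pos: [0.6062, 0.2035, 0.1918]
orientation: [0.166, 3.137, 0.0]
force: [0.4, -0.3, 0.3]
opening: 0.0933
gripper_force: 0.0
t: 25.15
tool_pos: [0.606, 0.2034, 0.1912]
orientation: [-0.166, -3.137, -0.0]
force: [0.9, -0.6, 0.4]
opening: 0.0345
gripper_force: 34.8
```

```bash
python3 -m handwheel '[[0,0,2,0,0.85],[0,0,4,0,0.85],[0,0,5,0,0.85],[0,0,4,0,0.85],[-3.3,1.15,0,0,0.85],[-3.3,1.15,0,0,0.85],[-3.3,1.15,0,0,0.85],[-3.3,1.15,0,0,0.85],[-3.3,1.15,0,0,0.85],[0,0,0,0,0.85]]'; python3 -m handwheel '[[0,0,0,0,0.85],[0,0,0,0,0.85]]'; python3 -c "
from h import *
cv2.imwrite('pics/s7.png',read_camera('side')[:,:,::-1])
crop('pics/s7.png',300,235,370,315,7,'pics/p7.png')
s=cv2.imread('pics/s7.png');h=cv2.cvtColor(s,cv2.COLOR_BGR2HSV)[240:300,310:360]; m=(h[...,0]>10)&(h[...,0]<28)&(h[...,1]>130)&(h[...,2]>40)
ys,xs=np.nonzero(m);print(xs.min()+310,xs.max()+310,ys.min()+240,ys.max()+240)
z=readout.read_state()['tool_pos'];zb=z[2]-.1912;print(proj('side',[[z[0],z[1],zb],[z[0],z[1],zb+.024]]))"
```

```text
t: 26.4
tool_pos: [0.4394, 0.2616, 0.3426]
orientation: [0.163, 3.136, 0.001]
force: [-0.4, -0.4, 0.3]
opening: 0.0342
gripper_force: 34.8
t: 26.65
tool_pos: [0.4417, 0.2605, 0.3418]
orientation: [0.167, 3.136, 0.0]
force: [1.3, -0.6, -0.8]
opening: 0.0345
gripper_force: 34.8
327 348 241 270
[[334.42505486 269.07477993]
 [334.7704829  260.20047854]]
```

View pics/p7.png

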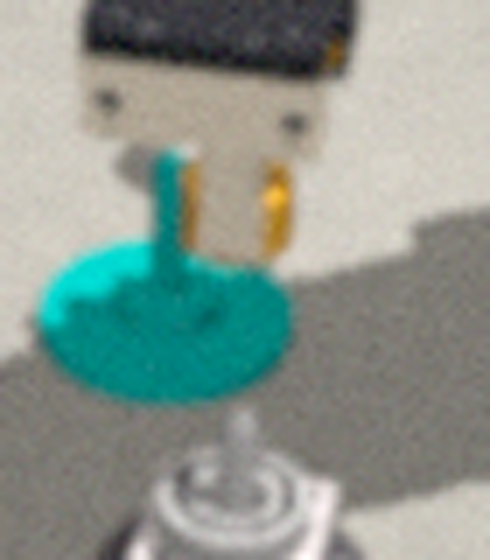

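Sleeve gripped and level, centred at full column 333.9. That is about 2 mm on the +x side of the pin axis, so I correct x by −0.2 cm and lower.

```bash
python3 -m handwheel '[[-0.2,0,-2,0,0.85],[0,0,-2,0,0.85],[0,0,-1.5,0,0.85],[0,0,0,0,0.85]]'; python3 -m handwheel '[[0,0,-1,0,0.85],[0,0,-1,0,0.85],[0,0,-1,0,0.85],[0,0,-1,0,0.85],[0,0,0,0,0.85]]'; python3 -m handwheel '[[0,0,-0.5,0,0.85],[0,0,0,0,0.85]]'
```

```text
t: 27.2
tool_pos: [0.4387, 0.2604, 0.2848]
orientation: [-0.167, -3.135, 0.002]
force: [-0.2, 0.1, -1.2]
opening: 0.0345
gripper_force: 34.8
t: 27.82
tool_pos: [0.4385, 0.2606, 0.245]
orientation: [-0.166, -3.135, 0.002]
force: [0.2, -0.1, -0.6]
opening: 0.0341
gripper_force: 34.8
t: 28.08
tool_pos: [0.4389, 0.2608, 0.2411]
orientation: [-0.166, -3.137, 0.0]
force: [0.2, 0.8, -1.7]
opening: 0.0346
gripper_force: 34.8
```

```bash
python3 -m handwheel '[[0,0,-0.15,0,0.85],[0,0,0,0,0.85]]'; python3 -m handwheel '[[0,0,-0.1,0,0.85],[0,0,0,0,0.85]]'; python3 -m handwheel '[[0,0,-0.1,0,0.85],[0,0,0,0,0.85]]'
```

```text
t: 28.32
tool_pos: [0.439, 0.2609, 0.2398]
orientation: [0.166, 3.137, 0.0]
force: [0.2, 0.1, -1.7]
opening: 0.0344
gripper_force: 34.8
t: 28.58
tool_pos: [0.4389, 0.2608, 0.2387]
orientation: [-0.166, -3.137, 0.0]
force: [0.2, -0.6, -0.4]
opening: 0.0342
gripper_force: 34.8
t: 28.82
tool_pos: [0.4391, 0.2609, 0.2381]
orientation: [0.166, 3.137, 0.0]
force: [-1.5, -1.0, 1.7]
opening: 0.0348
gripper_force: 34.8
```

Contact, so the sleeve is down. Releasing, rising, and refining the nut's angle from the first top picture.

```bash
python3 -m handwheel '[[0,0,0,0,0.7],[0,0,0,0,0.5],[0,0,0,0,0.2],[0,0,0,0,0],[0,0,0,0,0],[0,0,2,0,0],[0,0,4,0,0],[0,0,4,0,0],[0,0,2,0,0]]'; python3 - <<'E'
from h import *
im=cv2.imread("pics/top0.png"); g=cv2.GaussianBlur(im,(0,0),.6).max(2)
print(g[152:178,304:328])
g=g.astype(float)
def mask(x,y,a,k=8):
    ang=np.radians(a)+np.arange(6)*np.pi/3
    R=.0485/2; r=.024/2/np.cos(np.pi/6); out=np.zeros((30*k,30*k),np.uint8)
    for rad,z,v in((R,.0,60),(R,.014,60),(r,.014,0)):
        p=np.c_[x+rad*np.cos(ang),y+rad*np.sin(ang),np.full(6,z)]
        q=((proj("top",p)-[300,150]+.5)*k).round().astype(np.int32)
        if z==0: h=q
        elif v: cv2.fillConvexPoly(out,cv2.convexHull(np.vstack([h,q])),255)
        else: cv2.fillConvexPoly(out,q,0)
    return cv2.resize(out,(30,30),interpolation=cv2.INTER_AREA)/255.
P=g[150:180,300:330]; best=[]
for a in range(-30,30,3):
  for x in np.arange(.638,.6445,.001):
    for y in np.arange(.016,.0225,.001):
      best.append((np.corrcoef(mask(x,y,a).ravel(),P.ravel())[0,1],a,round(x,4),round(y,4)))
best.sort(); print(best[:8])
A={}
for b in best: A.setdefault(b[1],round(b[0],3))
print(A)
E
```

```text
t: 29.95
tool_pos: [0.4395, 0.2611, 0.3605]
orientation: [0.166, 3.134, 0.003]
force: [-0.1, 0.4, 0.0]
opening: 0.0925
gripper_force: 0.0
[[100 102 100 100 104 104 100 100 103 103 104 104 101 101 102 103  99  97
  100  99  97  98  97 100]
 [102 101  97 100 102 100  96  98 101 102 102 103 102 102 102 103  98  97
  101 100  95  97  96  97]
 [ 98  97  96  99  99 100  97  98  99  97  94  96  96 100 103 102  98  99
  102  98  98 100  99  99]
 [ 96  95  95  98 101 102 103 100  94  78  64  62  63  83  99 102  99 100
  100  98  99  99 100 100]
 [101 100  97  96 100 102 102  96  80  61  53  53  52  62  84  94  96 101
   99 101 102  99  97  98]
 [103 100  98  99 102  99  82  66  58  52  51  50  48  51  60  66  83  95
   93  99 100  99  98  97]
 [100  99  98  98  94  79  58  49  52  51  51  53  50  50  51  51  59  64
   67  89 100  99 100  99]
 [ 98  96  92  76  62  59  49  46  51  48  49  49  50  50  49  49  49  50
   57  86 101  99  99 100]
 [ 96  92  77  59  50  50  47  48  48  41  37  32  38  43  47  50  52  52
   56  86 100  98  99 100]
 [ 99  99  79  57  51  55  52  47  41  38  48  47  38
[... 2049 characters left out ...]
oat64(-0.878987671011441), 9, np.float64(0.641), np.float64(0.019)), (np.float64(-0.8783919100298111), 12, np.float64(0.641), np.float64(0.019)), (np.float64(-0.8764243850391144), 3, np.float64(0.641), np.float64(0.019))]
{9: np.float64(-0.886), 12: np.float64(-0.883), 6: np.float64(-0.883), 3: np.float64(-0.88), 0: np.float64(-0.875), 15: np.float64(-0.874), 18: np.float64(-0.867), -3: np.float64(-0.866), -6: np.float64(-0.86), 21: np.float64(-0.857), -9: np.float64(-0.855), 24: np.float64(-0.851), -12: np.float64(-0.845), 27: np.float64(-0.844), -15: np.float64(-0.84), -30: np.float64(-0.84), -27: np.float64(-0.836), -18: np.float64(-0.834), -24: np.float64(-0.833), -21: np.float64(-0.83)}
```

Nut's flat normal is about 97.5°, so turn +0.236 rad. Moving to the nut.

```bash
python3 -m handwheel '[[3.37,-4.03,0,0.118,0],[3.37,-4.03,0,0.118,0],[3.37,-4.03,0,0,0],[3.37,-4.03,0,0,0],[3.37,-4.03,0,0,0],[3.35,-4.05,-1,0,0],[0,0,-4,0,0],[0,0,-4,0,0],[0,0,-4,0,0],[0,0,0,0,0]]'; python3 -m handwheel '[[0,0,0,0,0]]'; python3 -c "from h import *;print(yaw())"
```

```text
t: 31.2
tool_pos: [0.6388, 0.0189, 0.2233]
orientation: [0.204, -3.127, -0.002]
force: [-0.4, 0.4, 0.2]
opening: 0.0932
gripper_force: 0.0
t: 31.32
tool_pos: [0.6416, 0.0188, 0.2293]
orientation: [-0.204, 3.133, -0.0]
force: [1.4, 0.6, 1.0]
opening: 0.0929
gripper_force: 0.0
97.46345129008553
```

```bash
python3 -m handwheel '[[0,0,-1.5,0,0],[0,0,-1.5,0,0],[0,0,0,0,0],[0,0,0,0,0]]'
```

```text
t: 31.82
tool_pos: [0.6409, 0.0188, 0.1977]
orientation: [0.204, -3.135, -0.0]
force: [-0.1, -0.6, -0.0]
opening: 0.093
gripper_force: 0.0
```

```bash
python3 -m handwheel '[[0,0,-0.75,0,0],[0,0,0,0,0],[0,0,0,0,0.8],[0,0,0,0,0.8],[0,0,0,0,0.8],[0,0,0,0,0.8],[0,0,0,0,0.8],[0,0,0,0,0.8],[0,0,0,0,0.8],[0,0,0,0,0.8]]' 35
```

```text
t: 33.08
tool_pos: [0.641, 0.0188, 0.1902]
orientation: [-0.204, 3.135, -0.0]
force: [-0.5, -1.4, 0.2]
opening: 0.0417
gripper_force: 35.0
```

```bash
python3 -m handwheel '[[0,0,2,0,0.8],[0,0,4,0,0.8],[0,0,5,0,0.8],[0,0,5,0,0.8]]'; python3 -m handwheel '[[-2.05,2.42,0,0,0.8],[-3.35,4.03,0,0,0.8],[-3.35,4.03,0,0,0.8],[-3.35,4.03,0,0,0.8],[-3.35,4.03,0,0,0.8],[-3.35,4.03,0,0,0.8],[-1.35,1.63,0,0,0.8],[0,0,0,0,0.8],[0,0,0,0,0.8],[0,0,0,0,0.8]]'; python3 -c "
from h import *
cv2.imwrite('pics/s8.png',read_camera('side')[:,:,::-1])
crop('pics/s8.png',300,220,370,315,6,'pics/p8.png')
z=readout.read_state()['tool_pos'];zb=z[2]-.1902;print(proj('side',[[z[0],z[1],zb],[z[0],z[1],zb+.014],[.44,.261,.083],[.44,.261,.071]]))"
```

```text
t: 33.58
tool_pos: [0.6407, 0.0189, 0.3532]
orientation: [-0.204, 3.134, -0.0]
force: [0.5, -0.1, -0.3]
opening: 0.0416
gripper_force: 35.0
t: 34.83
tool_pos: [0.4401, 0.2601, 0.3506]
orientation: [-0.202, 3.135, -0.0]
force: [-0.7, -0.7, -0.5]
opening: 0.0417
gripper_force: 35.0
[[335.31795036 265.39769214]
 [335.52501981 260.19916973]
 [334.22528171 293.17361592]
 [334.06109752 297.2897563 ]]
```

View pics/p8.png

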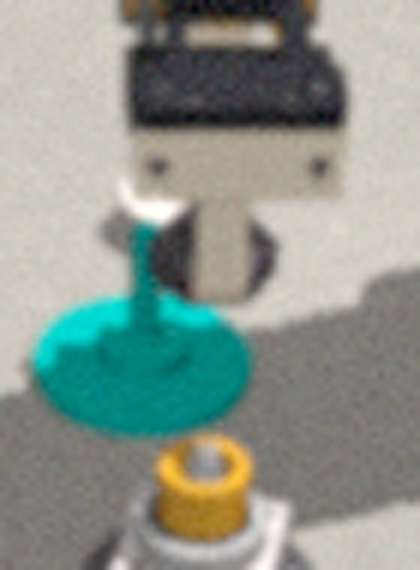

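The sleeve is seated at (204,480). The nut hangs at column 335.3 as predicted, within 1 mm of the pin axis. Lowering.

```bash
python3 -m handwheel '[[0,0.1,-2,0,0.8],[0,0,-2,0,0.8],[0,0,-1.5,0,0.8],[0,0,0,0,0.8],[0,0,0,0,0.8]]'; python3 -m handwheel '[[0,0,-1,0,0.8],[0,0,-1,0,0.8],[0,0,-0.8,0,0.8],[0,0,0,0,0.8],[0,0,0,0,0.8]]'
```

```text
t: 35.5
tool_pos: [0.4398, 0.2618, 0.2959]
orientation: [-0.204, 3.134, 0.0]
force: [-0.3, -0.5, -0.2]
opening: 0.0416
gripper_force: 35.0
t: 36.12
tool_pos: [0.4395, 0.2619, 0.2673]
orientation: [-0.204, 3.135, 0.0]
force: [-0.3, -0.4, -0.4]
opening: 0.0416
gripper_force: 35.0
```

```bash
python3 -m handwheel '[[0,0,-0.3,0,0.8],[0,0,-0.15,0,0.8],[0,0,0,0,0.8]]'; python3 -m handwheel '[[0,0,-0.1,0,0.8],[0,0,0,0,0.8]]'; python3 -m handwheel '[[0,0,-0.08,0,0.8],[0,0,0,0,0.8]]'
```

```text
t: 36.5
tool_pos: [0.4394, 0.2618, 0.2626]
orientation: [0.204, -3.135, 0.0]
force: [0.1, -1.0, -1.1]
opening: 0.0414
gripper_force: 35.0
t: 36.75
tool_pos: [0.4394, 0.2618, 0.2617]
orientation: [0.204, -3.135, 0.0]
force: [0.2, 0.3, -1.2]
opening: 0.0413
gripper_force: 35.0
t: 37.0
tool_pos: [0.4396, 0.2619, 0.2612]
orientation: [-0.204, 3.134, 0.0]
force: [-0.5, -0.5, 1.9]
opening: 0.0414
gripper_force: 35.0
```

Contact at the predicted 0.2612. Releasing slowly, rising and backing away for a look.

```bash
python3 -m handwheel '[[0,0,0,0,0.6],[0,0,0,0,0.4],[0,0,0,0,0.2],[0,0,0,0,0],[0,0,0,0,0],[0,0,0,0,0],[0,0,2,0,0],[0,0,4,0,0],[0,0,4,0,0],[0,0,0,0,0]]'; python3 -m handwheel '[[0,-5,0,0,0],[0,-5,0,0,0],[0,-5,0,0,0],[0,-5,0,0,0],[0,-5,0,0,0],[0,-5,0,0,0],[0,0,0,0,0],[0,0,0,0,0]]'; python3 -c "
from h import *
cv2.imwrite('pics/t9.png',read_camera('top')[:,:,::-1]);cv2.imwrite('pics/s9.png',read_camera('side')[:,:,::-1])
a=cv2.imread('pics/t9.png');s=cv2.imread('pics/s9.png')
t=cv2.resize(a[195:285,170:260],(400,400),interpolation=2); s=cv2.resize(s[270:350,295:375],(400,400),interpolation=2)
cv2.imwrite('pics/p9.png',np.clip(1.7*np.hstack([t,s]).astype(float),0,255).astype(np.uint8))"
```

```text
t: 38.25
tool_pos: [0.4406, 0.2624, 0.3652]
orientation: [-0.204, 3.128, 0.004]
force: [1.4, 0.1, 0.5]
opening: 0.0928
gripper_force: 0.0
t: 39.25
tool_pos: [0.4393, -0.0379, 0.3601]
orientation: [0.203, -3.134, -0.001]
force: [0.5, 0.7, -0.5]
opening: 0.0929
gripper_force: 0.0
```

View pics/p9.png

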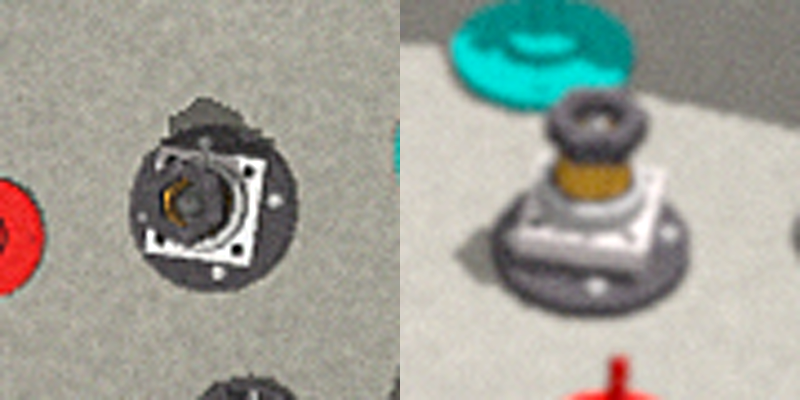

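The whole stack stands flat: flange, bearing, brass sleeve (right half, (595,180)) and the nut on top at (597,125), with the pin tip showing inside it. Handing in.

```bash
python3 -c "
from plant import job
print(job.close_job())"
```

```text
the job is handed in; nothing more can be done
None
```

The bearing pack is on the larger dark stand in the order asked (flange, bearing, sleeve, nut): each part was lowered until it touched the one below, the last picture shows the stack flat, and I handed it in at about 39 s, after one empty grasp at the sleeve that left it undisturbed.

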